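Hold the hand guard flush on the mandoline's feed plate

ROBOT

A 7-joint arm with a two-finger parallel gripper is mounted at the origin on the work surface. World frame = base frame: x ahead of the robot, y to its left, z up, the work surface at z = 0. Lengths are in m, angles in degrees, forces in N, time in s.
With the tool pointing down it reaches from about 0.425 to 0.875 m from the base axis. Payload 4.7 kg.
Tool frame: the origin (TCP) lies midway between the tips of the shut fingers; the grasp point (between the pads) lies env.grip_point_offset behind it (env.grip_point_offset is the distance from the TCP to the grasp point, in m); z points along the fingers, y is the line along which they close (so a half turn about z gives the same grasp; the last joint's range is limited). The gripper opens to 87 mm and grips with 3 to 60 N. Pads are 19 mm wide; open, the fingers measure 117 mm over their backs; the gripper's body (75 mm by 190 mm) begins 51 mm behind the grasp point.
Start: joints at [72.714, 18.392, -4.016, 83.108, 1.295, 78.541, -3.26], TCP at [0.202, -0.618, 0.223] pointing down, gripper open.
Joint ranges: [-163.93, 163.93], [-17.29, 119.83], [-79.2, 71.16], [3.27, 140.29], [-89.18, 269.18], [5.43, 117.66], [-154.24, 154.24]. Speed limits (degrees/s): [147.25, 147.25, 180, 180, 180, 180, 180].

INTERFACE

Orientations are given as [roll, pitch, yaw] about the fixed x, y, z axes, in that order (R = Rz(yaw) Ry(pitch) Rx(roll)).
In Python, from cell import env gives the robot as it stands.
- The arm moves only by the shell command python3 -m creep 'ROWS' [FORCE]. ROWS is a JSON object of lists of equal length, an entry for each row: "translation": the shift along the tool's x, y, z in units of 0.08 m (1.0 is 0.08 m), a list of three; "turn": the turn, a rotation vector about the tool's x, y, z in units of 180 degrees (1.0 is 180 degrees), a list of three; "grip": the opening, from 0 (shut) to 1 (fully open). In form: {"translation": [[x, y, z], ...], "turn": [[ax, ay, az], ...], "grip": [grip, ...]}. A call has 1 to 5 rows; each row shifts and turns the commanded pose from where the row before left it, along the tool's axes as they then stand; what a row does not reach is not made up. A row lasts 1/8 s, in which the tool goes at most 62.5 mm and 10.7 degrees, less where a joint would pass 70% of its speed; a pose out of reach is approached as far as the arm can. A call with a number of a shift or a turn outside -1 to 1 is refused whole. A call with a gripper value outside its range is refused whole. The fingers move at their own pace and stop on an object; FORCE is the grip in N (left out, the last holds). Time passes only in rows, so rows that do not move let the fingers close. It gives the time, the measured TCP pose, the force, the opening and the grip force at its end, in the units of the state.
- env.get_obs(): the state, without advancing time (a new reading comes with each control period).
- env.read_camera(name): name is "scene" or "top"; returns a dict with "frame" (400x640x3 uint8, red, green, blue), "z_map" (400x640 float32, m along the optical axis (not along the pixel's ray), 0 where there is no reading), "K" (3x3 intrinsics, pixels), "D" ([k1, k2, p1, p2, k3] as OpenCV has them; the pictures are not rectified), "rvec" (rotation vector, rad) and "tvec" (3), from world to camera coordinates, as OpenCV has them. Camera axes: x right, y down, z forward; pixel columns grow to the right and rows downward; lengths in m; the calibration is good to about 2 mm. A picture is of the moment at which its call begins.
- env.sign_off(): hands the job in; it is judged then, once.
The state is a dict: "time_s": time; "qpos": joint angles; "joint_velocities": joint speeds; "effort": joint torques, N m; "tool_pos": TCP position; "tool_rot": TCP orientation; "force": force on the tool from outside, world axes, zero at the start; "wrist_torque": the same for the moment, N m; "grip_width": finger opening in m; "grasp_force": force on a finger pad.
Only numpy, scipy, OpenCV 4.12 (cv2) and the standard library are available. Lean on these libraries where they do the work, as an engineer would, in place of code of your own. Each camera call takes 0.05 s, during which the arm holds its last target. There are 200 camera calls.

TASK

Make ready for the first slice: lift the mandoline's hand guard by its red grip, tilt it to the slope and set it gently on the upper (feed) plate, wholly above the blade, square between the side rails, so that its whole underside lies flush on the plate. The slope differs each time, so feel for full contact; finish while still gripping the guard and holding it there with a light, steady push, without letting go. Do not force the mandoline's slope down, and leave the other things on the table where they are.

Things in the scene. Friction and masses are not known exactly. Their poses are not given: they have to be found in the camera images.
- guard: Hand guard lying flat on the table: black slider plate 88 (x) by 100 (y) by 5 mm, a black boss on it 74 by 62 mm up to 15 mm, then a flat-sided red grip block 56 (x) by 26 (y) mm, from 15 to 56 mm above the underside. Origin: centre of the flat underside; z up through the grip. 110 to 220 g. Half a turn about z changes nothing.
- mandoline: Steel kitchen mandoline with black rails, 400 long, 144 wide, fixed on the table: its deck rises from a rubber foot bar (at x = -216 mm) to a black loop handle (x up to +150 mm), propped by a fold-out wire leg hinged under its middle. Origin on the table about under the middle of the feed plate; x level and uphill, y across, z up.
- feed (a point): Centre of the top face of the feed plate, the ribbed upper plate of the deck: 144 long (x, up the slope) by 120 wide (y) between side rails 6 mm proud; z is its outward normal. Slope 17 to 30 degrees, stiff: it stays under a light push. The blade lies just past its lower edge, 72 mm down the slope; the head bar, 6 mm proud, 72 mm up it. Point 95 to 145 mm above the table.
- bowl: Bystander, leave it alone: small open steel mixing bowl, 120 across the rim, 50 high; origin at the centre of its underside.
- onion: Bystander, leave it alone: half a red onion lying on its cut face, 76 across, 38 high; origin at the centre of the cut face.
- shaker: Bystander, leave it alone: aluminium salt shaker, 48 across, 75 high; origin at the centre of its underside.
- jar: Bystander, leave it alone: green jar with yellow lid, 96 across, 130 high; origin at the centre of its underside.
- can: Bystander, leave it alone: small food can with red label, 76 across, 110 high; origin at the centre of its underside.
- squeeze: Bystander, leave it alone: yellow squeeze bottle with red cap, 56 across, 170 high; origin at the centre of its underside.
- scraper: Bystander, leave it alone: spatula lying flat, 260 long; origin on its underside, its length along its x.
Not all that is in view belongs to the job. What is shaped like the guard but green or turquoise is not meant.

How it is judged:
By the outcome, as a careful person would: the job done as asked, in the order asked, and still so for the second after the job is handed in, while the arm keeps its last pose, push and grip.
It also fails if it takes over 43 s, if anything falls off the work surface, if the arm or the gripper's body presses on something with over 40 N, if the wrist force passes 120 N, or if a joint passes its speed limit or range.

## Working session

There is one attempt and no reset: what is moved stays moved. The work goes in short steps, Python scripts to look and compute and a shell command to move; the robot and the scene stay as the last step left them, time stands still between calls to the robot, and variables do not carry over. Pictures are saved under pics/ and viewed, at most 10 in all, crops included, and the job is handed in when it is done.

```bash
ls; mkdir -p pics; cat > h.py <<'E'
import numpy as np,cv2
from cell import env
from scipy.spatial.transform import Rotation as R
def grab(n):
    c=env.read_camera(n); np.savez(f'{n}.npz',**{k:np.array(v) for k,v in c.items()}); return c
def cloud(c):
    """world xyz for every pixel"""
    h,w=c['z_map'].shape
    u,v=np.meshgrid(np.arange(w),np.arange(h))
    p=cv2.undistortPoints(np.stack([u,v],-1).reshape(-1,1,2).astype(float),c['K'],c['D']).reshape(h,w,2)
    z=c['z_map'][...,None].astype(float)
    P=np.concatenate([p*z,z],-1)
    M=cv2.Rodrigues(np.array(c['rvec'],float))[0]
    W=(P-np.array(c['tvec']).reshape(3))@M
    W[c['z_map']<=0]=np.nan
    return W
def save(n,img): cv2.imwrite(f'pics/{n}.png',img[...,::-1])
E
python3 - <<'E'
from h import *
for n in('scene','top'): save(n+'0',grab(n)['frame'])
print(env.get_obs(),env.grip_point_offset)
E
```

```text
pics
{'time_s': 0.1, 'qpos': array([72.7171212 , 18.43486061, -4.0167227 , 83.16771307,  1.29597683,
       78.54369632, -3.26210879]), 'joint_velocities': array([ 0.00991321, -0.09768168,  0.04539848, -0.08738486, -0.07595971,
        0.01117493,  0.00474076]), 'effort': array([-5.40095789e-04, -4.92572236e+01, -4.06073313e-01, -3.13399029e+01,
       -6.42127404e-02,  3.94756976e-02,  4.65729556e-05]), 'tool_pos': array([ 0.20163938, -0.61739466,  0.22157228]), 'tool_rot': array([-1.79899026e+02,  6.19440688e-03,  1.80916909e+01]), 'force': array([ 0.43355838,  0.43260006, -0.49293255]), 'wrist_torque': array([-0.04582707,  0.01401401, -0.01110132]), 'grasp_force': 0.0, 'grip_width': 0.08733800565056302} 0.0187
```

View pics/scene0.png

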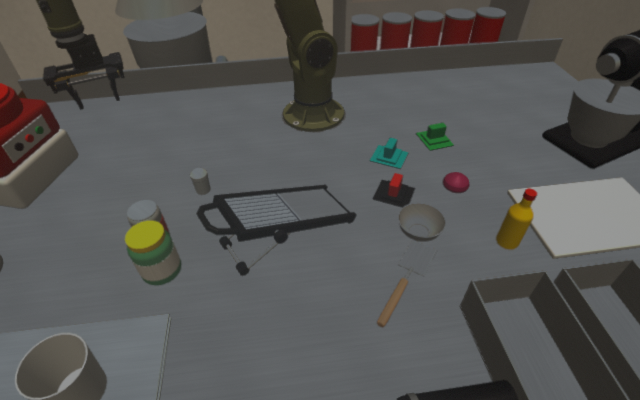

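View pics/top0.png

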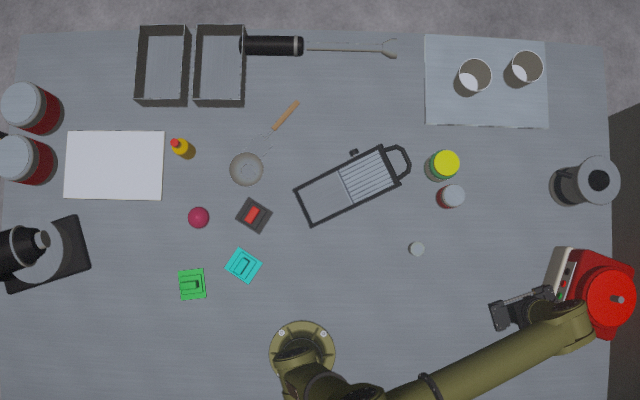

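Candidates in top view: black plate with red grip (254,215), turquoise (243,265), green (192,284). The black one with the red grip fits the description (scene pixel 396,188). The mandoline's ribbed feed plate is at top (368,175), with its handle at (398,160). Next I measure both and check with a close crop.

```bash
python3 - <<'E'
from h import *
c=dict(np.load('top.npz')); s=dict(np.load('scene.npz'))
a=cv2.resize(c['frame'][180:250,210:300],None,fx=4,fy=4,interpolation=cv2.INTER_CUBIC)
b=cv2.resize(c['frame'][135:235,285:415],None,fx=3,fy=3,interpolation=cv2.INTER_CUBIC)
im=np.zeros((300,760,3),np.uint8); im[:280,:360]=a; im[:300,365:755]=b; save('crop1',im)
W=cloud(c); Ws=cloud(s)
def reds(c,W,box):
    f=c['frame'].astype(int); m=(f[...,0]>110)&(f[...,1]<90)&(f[...,2]<90)
    k=np.zeros_like(m); k[box[1]:box[3],box[0]:box[2]]=1
    return W[m&k]
for c_,W_,box in((c,W,(235,195,275,235)),(s,Ws,(380,170,410,205))):
    p=reds(c_,W_,box); p=p[p[:,2]>0.05]
    print(len(p),np.nanmedian(p,0),(np.nanmin(p,0),np.nanmax(p,0)),cv2.minAreaRect(p[:,:2].astype(np.float32)))
# guard black plate
f=c['frame'].astype(int)
k=np.zeros(f.shape[:2],bool);k[190:242,228:280]=1
p=W[k]; q=p[(p[:,2]>0.003)&(f[k].max(1)<75)|(p[:,2]>.01)]; print('guard',len(q),cv2.minAreaRect(q[:,:2].astype(np.float32)))
# feed plane
poly=np.array([[344,180],[377,155],[394,180],[362,198]])
poly=np.array([[347,180],[377,160],[391,179],[361,195]])
m=np.zeros(f.shape[:2],np.uint8);cv2.fillPoly(m,[poly],1)
p=W[m>0];p=p[~np.isnan(p[:,2])]
for _ in range(4):
    o=p.mean(0);n=np.linalg.svd(p-o)[2][2];n*=np.sign(n[2]);d=(p-o)@n;p=p[abs(d)<2.5*d.std()+1e-4]
print('feed',len(p),o,n,np.degrees(np.arccos(n[2])),np.degrees(np.arctan2(-n[1],-n[0])),d.std())
for u,v in((344,178),(362,205),(380,148),(397,180),(296,190),(311,225),(254,215),(352,188),(372,160)): print((u,v),W[v,u].round(4))
E
```

```text
124 [0.45548767 0.17187207 0.05651584] (array([0.42904577, 0.15189803, 0.05003264]), array([0.4847407 , 0.1939136 , 0.06735696])) ((0.45618194341659546, 0.1718209683895111), (0.026003729552030563, 0.05537925660610199), 57.26094055175781)
117 [0.45798813 0.17232529 0.05631971] (array([0.42961559, 0.15099216, 0.05226289]), array([0.48403896, 0.19400948, 0.06037328])) ((0.4570360779762268, 0.17249387502670288), (0.024307675659656525, 0.055639978498220444), 57.21278381347656)
guard 603 ((0.44901296496391296, 0.1837148517370224), (0.15739022195339203, 0.13426296412944794), 1.7096863985061646)
feed 794 [ 0.5770769  -0.20284821  0.11786818] [-0.16328805  0.34183506  0.92546518] 22.261394463859276 -64.46708822105282 0.003220575294183252
(344, 178) [ 0.5789 -0.1242  0.0919]
(362, 205) [ 0.5005 -0.1921 -0.0053]
(380, 148) [ 0.6684 -0.2316  0.1495]
(397, 180) [ 0.5692 -0.2851  0.152 ]
(296, 190) [0.5421 0.0307 0.0377]
(311, 225) [ 0.4279 -0.0215  0.0341]
(254, 215) [0.4555 0.1645 0.0567]
(352, 188) [ 0.5468 -0.15    0.0969]
(372, 160) [ 0.633  -0.209   0.1314]
```

View pics/crop1.png

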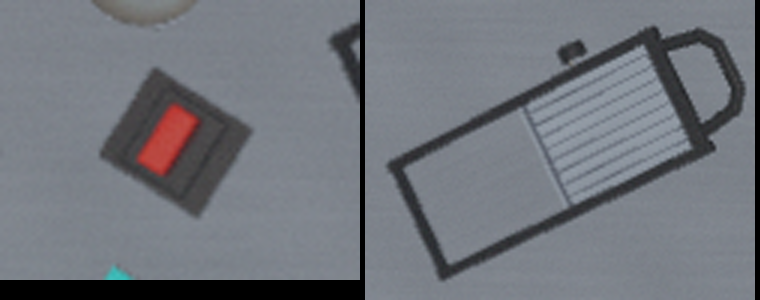

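The crop confirms the target: red grip on a black stepped plate, centre (254,215), with its long axis at about -32.7° yaw. The ribbed plate lies next to the loop handle. I'll travel above the guard and, from the stored images, refine the feed pose.

```bash
python3 - <<'E'
from h import *
for n in('top','scene'):
    c=dict(np.load(n+'.npz')); W=cloud(c); f=c['frame'].astype(int); g=f.mean(2)
    M=cv2.Rodrigues(c['rvec'])[0]; C=-M.T@c['tvec'].reshape(3)
    o=np.array([.577,-.2028,.1179]); h=np.radians(-64.5)
    # pick plate pixels: within a box about the plane in plate coords, bright
    for it in range(6):
        up=np.array([np.cos(h),np.sin(h),0]) 
        if it==0: n_=np.array([-.163,.342,.925])
        n_/=np.linalg.norm(n_); ey=np.cross(n_,up);ey/=np.linalg.norm(ey);ex=np.cross(ey,n_)
        d=(W-o); X=d@ex;Y=d@ey;Z=d@n_
        m=(abs(X)<.06)&(abs(Y)<.05)&(abs(Z)<.012); p=W[m]; q=p.mean(0); nn=np.linalg.svd(p-q)[2][2]; nn*=np.sign(nn[2])
        n_=nn; o=o-n_*((o-q)@n_); h=np.arctan2(-n_[1],-n_[0]) if it<2 else h
        # edges by ray-plane intersection of the bright pixels
        v,u=np.mgrid[:400,:640]; r=cv2.undistortPoints(np.stack([u,v],-1).reshape(-1,1,2).astype(float),c['K'],c['D']).reshape(400,640,2)
        D=np.dstack([r,np.ones((400,640))])@M; P=C+D*(((o-C)@n_)/(D@n_))[...,None]
        X=(P-o)@ex;Y=(P-o)@ey
        win=(X>-.20)&(X<.10)&(abs(Y)<.085)
        th=80 if n=='top' else 75
        b=(win&(g>th)).astype(np.uint8)
        k,l,st,ce=cv2.connectedComponentsWithStats(b,connectivity=4)
        i0=np.argmin(np.where(b>0,X**2+Y**2,9)); i=l.flat[i0]; s=l==i
        # rail edges: per X bin, min/max Y
        xs=np.arange(-.055,.055,.005); lo=[];hi=[]
        for x in xs:
            y=Y[s&(abs(X-x)<.003)]; lo.append(y.min());hi.append(y.max())
        a=np.polyfit(xs,lo,1);b2=np.polyfit(xs,hi,1)
        dy=(np.median(lo)+np.median(hi))/2; sl=(a[0]+b2[0])/2
        ys=np.arange(-.045,.045,.005); top=np.median([X[s&(abs(Y-dy-y)<.003)].max() for y in ys])
        h+=sl*.8; o=o+ey*dy+ex*(top-.0715)
    print(n,'o',o.round(4),'n',n_.round(4),'tilt',np.degrees(np.arccos(n_[2])).round(2),'headN',np.degrees(np.arctan2(-n_[1],-n_[0])).round(2),'headE',np.degrees(h).round(2),'width',np.median(hi)-np.median(lo),'top',top,len(p),'res',((p-q)@nn).std())
    print('Xmin',np.median([X[s&(abs(Y-y)<.003)].min() for y in ys]), 'slopes',a[0],b2[0], g[s].mean())
E
```

```text
top o [ 0.5827 -0.1908  0.1147] n [-0.1684  0.3307  0.9286] tilt 21.78 headN -63.01 headE -63.9 width 0.12011419650584387 top 0.07149919022760529 1164 res 0.0033696858295129846
Xmin -0.19912130121141716 slopes 0.006631169625540956 -0.009208513701548387 134.9303770351328
scene o [ 0.5771 -0.1897  0.1133] n [-0.1642  0.3345  0.928 ] tilt 21.88 headN -63.86 headE -63.91 width 0.112374315070518 top 0.07150244437801705 1217 res 0.0009117851235851611
Xmin -0.19867891187333714 slopes 0.003252448502361809 -0.003180732086289939 100.54963278843874
```

```bash
T='"turn":[[0,0,0],[0,0,0],[0,0,0],[0,0,0]],"grip":[1,1,1,1]'
python3 -m creep '{"translation":[[0.51,-0.27,-0.1],[0.51,-0.27,-0.1],[0.51,-0.27,-0.1],[0.51,-0.27,-0.1]],"turn":[[0,0,0],[0,0,0],[0,0,0],[0,0,0]],"grip":[1,1,1,1]}'
python3 -m creep '{"translation":[[0.51,-0.27,-0.1],[0.51,-0.27,-0.1],[0.51,-0.27,-0.1],[0.51,-0.27,-0.1]],"turn":[[0,0,0],[0,0,0],[0,0,0],[0,0,0]],"grip":[1,1,1,1]}'
```

```text
time_s: 0.6
tool_pos: [0.3309, -0.4837, 0.2544]
tool_rot: [-180.0, 0.0, 18.1]
force: [-0.3, 0.5, 0.5]
grip_width: 0.0867
grasp_force: 0.0
time_s: 1.1
tool_pos: [0.4591, -0.351, 0.2864]
tool_rot: [-180.0, 0.0, 18.1]
force: [-0.4, 0.1, 0.4]
grip_width: 0.0869
grasp_force: 0.0
```

Feed estimate: centre about (0.581,-0.190,0.114), tilt 21.8°, uphill heading -63.9°. On to the guard.

```bash
python3 -m creep '{"translation":[[0.2,-0.62,0],[0.2,-0.62,0],[0.2,-0.62,0],[0.2,-0.62,0],[0.2,-0.62,0]],"turn":[[0,0,0],[0,0,0],[0,0,0],[0,0,0],[0,0,0]],"grip":[1,1,1,1,1]}' | sed -n 2p
python3 -m creep '{"translation":[[0.2,-0.62,0],[0.2,-0.62,0],[0.2,-0.62,0],[0.2,-0.62,0],[0.2,-0.62,0]],"turn":[[0,0,0],[0,0,0],[0,0,0],[0,0,0],[0,0,0]],"grip":[1,1,1,1,1]}' | sed -n 2p
python3 -m creep '{"translation":[[0,0,0],[0,0,0],[0,0,0],[0,0,0],[0,0,0]],"turn":[[0,0,-0.055],[0,0,-0.055],[0,0,-0.055],[0,0,-0.055],[0,0,-0.055]],"grip":[1,1,1,1,1]}' | sed -n 2,3p
python3 -m creep '{"translation":[[0,0,0],[0,0,0],[0,0,0],[0,0,0],[0,0,0]],"turn":[[0,0,-0.055],[0,0,-0.055],[0,0,-0.055],[0,0,-0.055],[0,0,-0.055]],"grip":[1,1,1,1,1]}' | sed -n 2,3p
python3 -m creep '{"translation":[[0,0,0],[0,0,0],[0,0,0]],"turn":[[0,0,-0.055],[0,0,-0.055],[0,0,-0.055]],"grip":[1,1,1]}' | sed -n 1,3p
python3 -c "from h import *;print(env.get_obs()['qpos'].round(1))"
```

```text
tool_pos: [0.457, -0.0899, 0.2862]
tool_pos: [0.4561, 0.1704, 0.2864]
tool_pos: [0.4562, 0.1688, 0.2861]
tool_rot: [-180.0, 0.0, 67.9]
tool_pos: [0.4562, 0.1688, 0.2861]
tool_rot: [-180.0, -0.0, 117.4]
time_s: 3.98
tool_pos: [0.4562, 0.1688, 0.2861]
tool_rot: [-180.0, -0.0, 147.1]
[ 23.   -2.  -44.8  98.4  -1.4  83.1  35.6]
```

```bash
python3 -m creep '{"translation":[[0.02,0.04,0.5],[0,0,0.5],[0,0,0.5]],"turn":[[0,0,0],[0,0,0],[0,0,0]],"grip":[1,1,1]}' | sed -n 2,4p
python3 -m creep '{"translation":[[0,0,0.5],[0,0,0.4],[0,0,0.3],[0,0,0.3],[0,0,0.2]],"turn":[[0,0,0],[0,0,0],[0,0,0],[0,0,0],[0,0,0]],"grip":[1,1,1,1,1]}' | sed -n 2,4p
python3 - <<'E'
from h import *
c=grab('scene'); save('pre',cv2.resize(c['frame'][120:240,320:480],None,fx=4,fy=4,interpolation=cv2.INTER_CUBIC))
E
```

```text
tool_pos: [0.4566, 0.1723, 0.1651]
tool_rot: [-180.0, 0.0, 146.8]
force: [0.4, -0.4, 0.5]
tool_pos: [0.4561, 0.1722, 0.0292]
tool_rot: [-179.9, -0.1, 146.8]
force: [0.5, 0.2, 0.4]
```

View pics/pre.png

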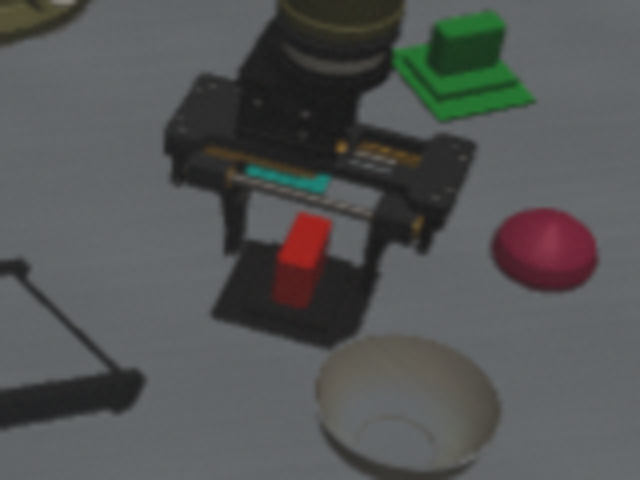

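The picture shows the fingers straddling the red grip (crop 302,260), centred and aligned. Descend a little further and close.

```bash
python3 -m creep '{"translation":[[0,0,0.08],[0,0,0],[0,0,0],[0,0,0],[0,0,0]],"turn":[[0,0,0],[0,0,0],[0,0,0],[0,0,0],[0,0,0]],"grip":[1,0,0,0,0]}' 40 
python3 -m creep '{"translation":[[0,0,0],[0,0,0],[0,0,0]],"turn":[[0,0,0],[0,0,0],[0,0,0]],"grip":[0,0,0]}'
```

```text
time_s: 5.65
tool_pos: [0.4571, 0.1725, 0.0244]
tool_rot: [180.0, 0.0, 146.8]
force: [-0.3, 0.1, -0.3]
grip_width: 0.0552
grasp_force: 0.0
time_s: 6.02
tool_pos: [0.4569, 0.1725, 0.0241]
tool_rot: [180.0, 0.0, 146.8]
force: [-0.5, 0.0, 0.1]
grip_width: 0.0259
grasp_force: 39.5
```

```bash
python3 -m creep '{"translation":[[0,0,-0.2],[0,0,-0.4],[0,0,-0.6],[0,0,-0.6],[0,0,-0.6]],"turn":[[0,0,0],[0,0,0],[0,0,0],[0,0,0],[0,0,0]],"grip":[0,0,0,0,0]}'
python3 -m creep '{"translation":[[0,0,-0.6],[0,0,0],[0,0,0]],"turn":[[0,0,0],[0,0,0],[0,0,0]],"grip":[0,0,0]}'
python3 -m creep '{"translation":[[-0.44,-0.35,0],[-0.44,-0.35,0],[-0.44,-0.35,0],[-0.44,-0.35,0]],"turn":[[0,0,0],[0,0,0],[0,0,0],[0,0,0]],"grip":[0,0,0,0]}'|sed -n 2,3p
python3 -m creep '{"translation":[[-0.44,-0.35,0],[-0.44,-0.35,0],[-0.44,-0.35,0],[-0.44,-0.35,0]],"turn":[[0,0,0],[0,0,0],[0,0,0],[0,0,0]],"grip":[0,0,0,0]}'|sed -n 2,3p
python3 -m creep '{"translation":[[0,0,0],[0,0,0],[0,0,0],[0,0,0]],"turn":[[0,0,0.057],[0,0,0.057],[0,0,0.057],[0,0,0]],"grip":[0,0,0,0]}'|sed -n 2,3p
python3 -m creep '{"translation":[[0,0,0],[0,0,0],[0,0,0],[0,0,0]],"turn":[[0,-0.04,0],[0,-0.04,0],[0,-0.041,0],[0,0,0]],"grip":[0,0,0,0]}'
cat > go.py <<'E'
from h import *
import sys
o=np.array([.582,-.1905,.114]); n=np.array([-.1634,.3335,.9285]);n/=np.linalg.norm(n)
s=env.get_obs(); A=R.from_euler('xyz',s['tool_rot'],degrees=True); 
h=float(sys.argv[1]); t=o+n*(.024+h)
x=np.array([-n[0]*0,0,0]); up=np.array([np.cos(np.radians(-63.9)),np.sin(np.radians(-63.9)),0]); ex=-(up-n*(up@n)); ex/=np.linalg.norm(ex)
B=R.from_matrix(np.c_[ex,np.cross(-n,ex),-n])
print('shift',(A.inv().apply(t-s['tool_pos'])/.08).round(3),'turn',((A.inv()*B).as_rotvec()/np.pi).round(4),'qpos',s['qpos'].round(0),'F tool',A.inv().apply(s['force']).round(2),'M tool',A.inv().apply(s['wrist_torque']).round(3))
E
python3 go.py 0.03
```

```text
time_s: 6.65
tool_pos: [0.4564, 0.1727, 0.2185]
tool_rot: [180.0, 0.0, 146.8]
force: [1.1, 0.4, -2.4]
grip_width: 0.026
grasp_force: 39.5
time_s: 7.02
tool_pos: [0.4562, 0.1723, 0.2637]
tool_rot: [-179.9, -0.0, 146.8]
force: [0.2, 0.4, -2.2]
grip_width: 0.0259
grasp_force: 39.5
tool_pos: [0.5124, 0.0004, 0.2621]
tool_rot: [-179.9, -0.2, 146.8]
tool_pos: [0.569, -0.1701, 0.2617]
tool_rot: [-180.0, -0.2, 146.8]
tool_pos: [0.5689, -0.1688, 0.262]
tool_rot: [-179.8, -0.2, 116.2]
time_s: 9.02
tool_pos: [0.5686, -0.1657, 0.2625]
tool_rot: [-179.8, 21.6, 116.6]
force: [-0.6, 0.3, -1.8]
grip_width: 0.0258
grasp_force: 39.5
shift [0.359 0.018 1.18 ] turn [-0.0004 -0.0009  0.0024] qpos [ 31.   2. -29. 100.  22.  69.  21.] F tool [ 1.19 -0.39  1.5 ] M tool [-0.111  0.522 -0.011]
```

```bash
python3 -m creep '{"translation":[[0.12,0,0.4],[0.12,0,0.4],[0.12,0,0.3],[0,0,0.08],[0,0,0]],"turn":[[0,0,0.002],[0,-0.001,0],[0,0,0],[0,0,0],[0,0,0]],"grip":[0,0,0,0,0]}'
python3 go.py 0.03
python3 - <<'E'
from h import *
c=grab('scene'); d=grab('top')
a=cv2.resize(c['frame'][110:250,190:370],None,fx=4,fy=4,interpolation=cv2.INTER_CUBIC)
save('hov',a)
E
```

```text
time_s: 9.65
tool_pos: [0.5738, -0.1778, 0.1659]
tool_rot: [179.9, 21.9, 115.6]
force: [0.5, 0.7, -1.8]
grip_width: 0.0261
grasp_force: 39.5
shift [ 0.067  0.022 -0.004] turn [-0.0005  0.0006 -0.0027] qpos [ 30.   7. -29. 107.  27.  59.  15.] F tool [1.06 0.8  1.54] M tool [-0.115  0.502  0.037]
```

View pics/hov.png

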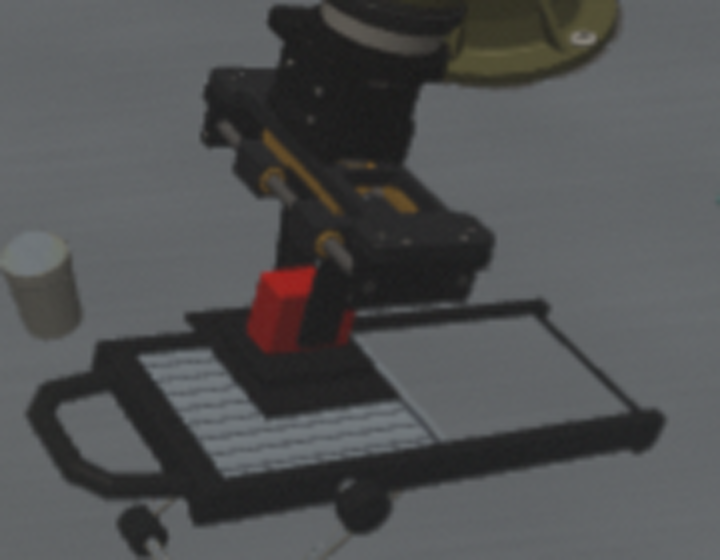

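The guard is aligned to the plate at about 30 mm height, its red grip at crop (300,310). I'll measure its tilt in the hand against the plate from depth.

```bash
cat > gd.py <<'E'
from h import *
c=dict(np.load('scene.npz')); W=cloud(c); f=c['frame'].astype(int)
o=np.array([.582,-.1905,.114]); n=np.array([-.1634,.3335,.9285]);n/=np.linalg.norm(n)
s=env.get_obs(); A=R.from_euler('xyz',s['tool_rot'],degrees=True).as_matrix()
g=s['tool_pos']; q=(W-g)@A; q[...,2]=.024-q[...,2]  # guard frame: x=tool x(downhill), y=tool y, z height over underside
m=(abs(q[...,0])<.055)&(abs(q[...,1])<.06)&(f.max(2)<70)
for lab,a,b in(('plate',.0,.009),('boss',.0105,.0195)):
    k=m&(q[...,2]>a)&(q[...,2]<b); p=q[k]
    co,*_=np.linalg.lstsq(np.c_[p[:,:2],np.ones(len(p))],p[:,2],rcond=None)
    r=p[:,2]-np.c_[p[:,:2],np.ones(len(p))]@co
    print(lab,len(p),'z slope x,y deg',np.degrees(co[:2]).round(2),'z0',co[2].round(4),'ext',np.percentile(p,[1,99],0).round(4).tolist(),r.std().round(4))
# feed plane heights of free plate
d=W-o; Z=d@n; ex=A[:,0]; ey=A[:,1]; X=d@ex;Y=d@ey
k=(abs(X)<.068)&(abs(Y)<.056)&(abs(Z)<.006)&(f.min(2)>75); p=np.c_[X[k],Y[k],Z[k]]
co,*_=np.linalg.lstsq(np.c_[p[:,:2],np.ones(len(p))],p[:,2],rcond=None); print('feed',len(p),np.degrees(co[:2]).round(2),co[2].round(4))
E
python3 gd.py
```

```text
plate 409 z slope x,y deg [ 0.3  -0.13] z0 0.0045 ext [[-0.0449, -0.0493, 0.0015], [0.0427, 0.0494, 0.0087]] 0.0015
boss 285 z slope x,y deg [ 0.95 -1.21] z0 0.0143 ext [[-0.0373, -0.0296, 0.0107], [0.0341, 0.0306, 0.0175]] 0.0013
feed 941 [-0.24  0.09] 0.0004
```

The guard is square in the hand and within about 0.5° of the plate. Lowering in small steps while watching force.

```bash
python3 -m creep '{"translation":[[0.06,0.02,0.1],[0,0,0.1],[0,0,0.08],[0,0,0.03],[0,0,0]],"turn":[[0,0,0],[0,0,0],[0,0,0],[0,0,0],[0,0,0]],"grip":[0,0,0,0,0]}' | sed -n 1,4p
python3 go.py 0
```

```text
time_s: 10.38
tool_pos: [0.5771, -0.1804, 0.1407]
tool_rot: [179.9, 21.9, 115.6]
force: [0.3, 0.0, -1.8]
shift [-0.006 -0.     0.063] turn [-0.0003  0.0008 -0.0024] qpos [ 30.   9. -29. 108.  29.  56.  13.] F tool [0.57 0.24 1.7 ] M tool [-0.137  0.592  0.021]
```

```bash
python3 -m creep '{"translation":[[0,0,0.015],[0,0,0.015],[0,0,0]],"turn":[[0,0,-0.002],[0,0,0],[0,0,0]],"grip":[0,0,0]}' | sed -n 1,4p; python3 go.py 0
python3 -m creep '{"translation":[[0,0,0.012],[0,0,0]],"turn":[[0,0,0],[0,0,0]],"grip":[0,0]}' | sed -n 1,4p; python3 go.py 0
python3 -m creep '{"translation":[[0,0,0.01],[0,0,0]],"turn":[[0,0,0],[0,0,0]],"grip":[0,0]}' | sed -n 1,4p; python3 go.py 0
```

```text
time_s: 10.75
tool_pos: [0.5776, -0.1811, 0.1388]
tool_rot: [-180.0, 22.0, 116.0]
force: [-0.9, -0.1, -1.5]
shift [-0.005 -0.002  0.036] turn [-0.0002  0.0009 -0.0004] qpos [ 30.   9. -29. 108.  29.  56.  13.] F tool [ 0.8  -0.83  1.3 ] M tool [-0.086  0.569  0.036]
time_s: 11.0
tool_pos: [0.5777, -0.1814, 0.1378]
tool_rot: [-180.0, 22.0, 116.0]
force: [0.1, -0.6, -2.4]
shift [-0.006 -0.002  0.023] turn [-0.0002  0.0009 -0.0004] qpos [ 30.   9. -29. 108.  29.  56.  13.] F tool [ 0.3  -0.16  2.47] M tool [-0.108  0.516  0.058]
time_s: 11.25
tool_pos: [0.5778, -0.1817, 0.137]
tool_rot: [-180.0, 22.0, 116.0]
force: [0.5, -0.6, -1.7]
shift [-0.006 -0.002  0.013] turn [-0.0002  0.0009 -0.0004] qpos [ 30.  10. -29. 108.  29.  56.  13.] F tool [-0.06  0.23  1.86] M tool [-0.133  0.518  0.019]
```

Still free by force; about 1 mm to go.

```bash
python3 -m creep '{"translation":[[0,0,0.008],[0,0,0]],"turn":[[0,0,0],[0,0,0]],"grip":[0,0]}' | sed -n 1,4p; python3 go.py 0
python3 -m creep '{"translation":[[0,0,0.008],[0,0,0]],"turn":[[0,0,0],[0,0,0]],"grip":[0,0]}' | sed -n 4p; python3 go.py 0
```

```text
time_s: 11.5
tool_pos: [0.578, -0.1819, 0.1365]
tool_rot: [-180.0, 22.0, 116.0]
force: [0.5, 0.2, -1.3]
shift [-0.006 -0.002  0.005] turn [-0.0002  0.0009 -0.0004] qpos [ 30.  10. -29. 108.  29.  56.  13.] F tool [0.43 0.52 1.18] M tool [-0.103  0.56   0.09 ]
force: [-0.8, -0.1, -1.9]
shift [-0.005 -0.003 -0.002] turn [-0.0002  0.0009 -0.0004] qpos [ 30.  10. -29. 108.  29.  56.  13.] F tool [ 0.95 -0.73  1.62] M tool [-0.13   0.529  0.027]
```

```bash
python3 -m creep '{"translation":[[0,0,0.008],[0,0,0]],"turn":[[0,0,0],[0,0,0]],"grip":[0,0]}' | sed -n 1,4p; python3 go.py 0
python3 -m creep '{"translation":[[0,0,0.008],[0,0,0]],"turn":[[0,0,0],[0,0,0]],"grip":[0,0]}' | sed -n 4p; python3 go.py 0
```

```text
time_s: 12.0
tool_pos: [0.5782, -0.1821, 0.1359]
tool_rot: [-180.0, 22.0, 116.0]
force: [-4.3, 2.1, 3.9]
shift [-0.005 -0.003 -0.003] turn [-0.0003  0.001  -0.0004] qpos [ 30.  10. -29. 108.  29.  56.  13.] F tool [ 2.06 -2.9  -5.  ] M tool [0.346 0.815 0.086]
force: [-6.7, 4.6, 8.2]
shift [-0.005 -0.003 -0.003] turn [-0.0003  0.0011 -0.0004] qpos [ 30.  10. -29. 108.  29.  56.  13.] F tool [  3.49  -4.05 -10.23] M tool [0.786 1.022 0.016]
```

Contact at about 12 N. I'll relieve the side load, then probe pitch for flushness.

```bash
python3 -m creep '{"translation":[[0.004,-0.006,0],[0,0,0]],"turn":[[0,0,0],[0,0,0]],"grip":[0,0]}' | sed -n 3,4p; python3 go.py 0
python3 -m creep '{"translation":[[0,0,0],[0,0,0]],"turn":[[0,0.002,0],[0,0,0]],"grip":[0,0]}' | sed -n 3,4p; python3 go.py 0
python3 -m creep '{"translation":[[0,0,0],[0,0,0]],"turn":[[0,-0.004,0],[0,0,0]],"grip":[0,0]}' | sed -n 3,4p; python3 go.py 0
```

```text
tool_rot: [180.0, 22.0, 116.0]
force: [-4.5, 3.6, 7.3]
shift [-0.005 -0.003 -0.003] turn [ 0.      0.0013 -0.0004] qpos [ 30.  10. -29. 109.  29.  56.  13.] F tool [ 2.11 -2.51 -8.69] M tool [0.535 0.796 0.034]
tool_rot: [180.0, 21.7, 116.0]
force: [-5.2, 3.9, 6.5]
shift [-0.006 -0.003 -0.003] turn [ 0.     -0.0008 -0.0004] qpos [ 30.  10. -29. 108.  29.  56.  13.] F tool [ 2.99 -2.96 -8.18] M tool [0.456 0.716 0.046]
tool_rot: [180.0, 22.4, 116.0]
force: [-4.0, 3.2, 6.7]
shift [-0.004 -0.004 -0.003] turn [ 0.0001  0.0034 -0.0003] qpos [ 30.  10. -29. 109.  30.  56.  12.] F tool [ 1.72 -2.14 -7.93] M tool [0.513 0.902 0.011]
```

```bash
python3 -m creep '{"translation":[[0.003,-0.006,0],[0,0,0]],"turn":[[0,0.0015,0],[0,0,0]],"grip":[0,0]}' | sed -n 3,4p; python3 go.py 0
for i in 1 2; do python3 -m creep '{"translation":[[0,0,0]],"turn":[[0,0,0]],"grip":[0]}' | sed -n 4p; python3 go.py 0; done
python3 - <<'E'
from h import *
c=grab('scene'); d=grab('top')
im=np.zeros((420,760,3),np.uint8)
im[:420,:420]=cv2.resize(c['frame'][110:250,200:340],None,fx=3,fy=3,interpolation=cv2.INTER_CUBIC)
im[:420,424:760]=cv2.resize(d['frame'][110:250,300:412],None,fx=3,fy=3,interpolation=cv2.INTER_CUBIC)
save('placed',im)
E
python3 gd.py
```

```text
tool_rot: [179.9, 22.1, 116.0]
force: [-2.5, 3.2, 5.9]
shift [-0.005 -0.004 -0.002] turn [ 0.0004  0.0019 -0.0004] qpos [ 30.  10. -29. 109.  29.  56.  13.] F tool [ 1.42 -0.88 -7.  ] M tool [0.334 0.745 0.033]
force: [-1.7, 2.4, 6.0]
shift [-0.005 -0.004 -0.003] turn [ 0.0004  0.0019 -0.0004] qpos [ 30.  10. -29. 109.  29.  56.  13.] F tool [ 0.46 -0.47 -6.69] M tool [0.264 0.787 0.018]
force: [-2.3, 3.5, 5.8]
shift [-0.005 -0.004 -0.003] turn [ 0.0004  0.0019 -0.0004] qpos [ 30.  10. -29. 109.  29.  56.  13.] F tool [ 1.61 -0.52 -6.97] M tool [0.374 0.762 0.058]
plate 395 z slope x,y deg [ 0.04 -0.02] z0 0.0055 ext [[-0.045, -0.0488, 0.0017], [0.0426, 0.0512, 0.0089]] 0.0013
boss 294 z slope x,y deg [ 0.99 -1.74] z0 0.0154 ext [[-0.038, -0.0276, 0.0106], [0.0333, 0.0323, 0.0178]] 0.0016
feed 487 [-0.12  0.23] 0.0004
```

View pics/placed.png

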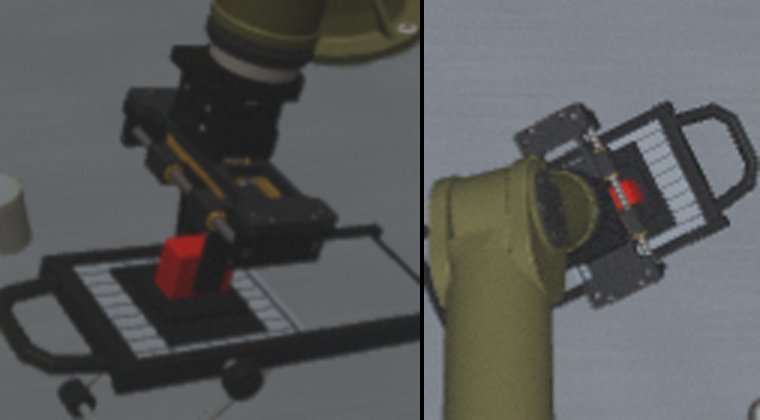

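The pictures show the guard seated within the rails and above the blade, its red grip at (195,265) in the scene crop. The Mx residual suggests load towards the -y side, so I'll probe roll.

```bash
for i in 1; do python3 -m creep '{"translation":[[0,0,0],[0,0,0]],"turn":[[0.002,0.001,0],[0,0,0]],"grip":[0,0]}' | sed -n 3,4p; python3 go.py 0; python3 -m creep '{"translation":[[0,0,0]],"turn":[[0,0,0]],"grip":[0]}' | sed -n 4p; python3 go.py 0
python3 -m creep '{"translation":[[0,0,0],[0,0,0]],"turn":[[0.002,0,0],[0,0,0]],"grip":[0,0]}' | sed -n 3,4p; python3 go.py 0; python3 -m creep '{"translation":[[0,0,0]],"turn":[[0,0,0]],"grip":[0]}' | sed -n 1p; python3 go.py 0; done
```

```text
tool_rot: [-179.7, 22.0, 116.0]
force: [-3.9, 3.5, 6.0]
shift [-0.005 -0.003 -0.002] turn [-0.0016  0.0009 -0.0004] qpos [ 30.  10. -29. 108.  29.  56.  13.] F tool [ 2.29 -2.01 -7.39] M tool [0.148 0.639 0.007]
force: [-4.8, 2.7, 6.1]
shift [-0.005 -0.004 -0.002] turn [-0.0016  0.0009 -0.0004] qpos [ 30.  10. -29. 108.  29.  56.  13.] F tool [ 1.92 -3.22 -7.32] M tool [0.142 0.696 0.04 ]
tool_rot: [-179.4, 22.0, 116.0]
force: [-5.8, 3.5, 7.2]
shift [-0.005 -0.005  0.001] turn [-0.0036  0.0009 -0.0004] qpos [ 30.  10. -29. 108.  30.  57.  12.] F tool [ 2.6  -3.74 -8.74] M tool [0.149 0.725 0.015]
time_s: 14.35
shift [-0.005 -0.005  0.001] turn [-0.0035  0.0009 -0.0004] qpos [ 30.  10. -29. 108.  30.  57.  12.] F tool [ 2.52 -3.23 -8.3 ] M tool [0.105 0.699 0.02 ]
```

Roll is flush about 0.003 units back from here; correcting.

```bash
python3 -m creep '{"translation":[[0,0,0],[0,0,0]],"turn":[[-0.003,-0.0005,0],[0,0,0]],"grip":[0,0]}' | sed -n 3,4p; python3 go.py 0;for i in 1 2 3; do python3 -m creep '{"translation":[[0,0,0]],"turn":[[0,0,0]],"grip":[0]}' | sed -n 1p; python3 go.py 0; done
```

```text
tool_rot: [-179.9, 22.1, 116.0]
force: [-2.3, 2.7, 5.7]
shift [-0.005 -0.003 -0.003] turn [-0.0005  0.0014 -0.0004] qpos [ 30.  10. -29. 108.  29.  56.  13.] F tool [ 1.1  -0.9  -6.59] M tool [0.109 0.767 0.035]
time_s: 14.72
shift [-0.005 -0.004 -0.003] turn [-0.0006  0.0014 -0.0004] qpos [ 30.  10. -29. 108.  29.  56.  13.] F tool [ 1.01 -1.23 -6.66] M tool [0.077 0.67  0.029]
time_s: 14.85
shift [-0.005 -0.003 -0.003] turn [-0.0006  0.0014 -0.0004] qpos [ 30.  10. -29. 108.  29.  56.  13.] F tool [ 0.99 -2.58 -5.75] M tool [0.094 0.714 0.02 ]
time_s: 14.98
shift [-0.005 -0.003 -0.003] turn [-0.0006  0.0014 -0.0004] qpos [ 30.  10. -29. 108.  29.  56.  13.] F tool [ 0.67 -2.22 -5.72] M tool [0.087 0.69  0.021]
```

```bash
python3 -m creep '{"translation":[[0,-0.002,0.005],[0,0,0]],"turn":[[-0.0004,0,0],[0,0,0]],"grip":[0,0]}' | sed -n 3,4p; python3 go.py 0;for i in 1 2 3; do python3 -m creep '{"translation":[[0,0,0]],"turn":[[0,0,0]],"grip":[0]}' | sed -n 1p; python3 go.py 0; done
```

```text
tool_rot: [180.0, 22.1, 116.0]
force: [-4.1, 3.0, 8.1]
shift [-0.005 -0.004 -0.003] turn [-0.0001  0.0015 -0.0004] qpos [ 30.  10. -29. 109.  29.  56.  13.] F tool [ 1.15 -2.35 -9.21] M tool [0.322 0.745 0.031]
time_s: 15.35
shift [-0.005 -0.004 -0.003] turn [-0.0001  0.0015 -0.0004] qpos [ 30.  10. -29. 109.  29.  56.  13.] F tool [ 1.76 -1.91 -9.77] M tool [0.342 0.775 0.015]
time_s: 15.48
shift [-0.005 -0.004 -0.003] turn [-0.0001  0.0014 -0.0004] qpos [ 30.  10. -29. 109.  29.  56.  13.] F tool [ 1.81 -2.35 -9.02] M tool [0.392 0.816 0.014]
time_s: 15.6
shift [-0.005 -0.004 -0.003] turn [-0.0001  0.0014 -0.0004] qpos [ 30.  10. -29. 109.  29.  56.  13.] F tool [ 0.65 -2.29 -9.38] M tool [0.38  0.788 0.085]
```

The centre of pressure is within about 6 mm of the guard's centre under a steady push of about 11 N. Handing in.

```bash
python3 -c "
from cell import env
print(env.sign_off())"
```

```text
the job is handed in; nothing more can be done
None
```

I handed the job in with the guard still gripped and held flush on the feed plate, above the blade and square between the rails, with a steady push of about 11 N. It took about 16 s; the judge's verdict wasn't shown.

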